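# Fold the cutlery case's flap over and tuck it under the lip

## Task

Close the open cutlery case on the table with your fingertips alone: push its springy green flap over from behind until it lies flat on the case, then, keeping it pressed down, push it by its ridge towards the steel lip until its free edge is tucked well under the lip, and take your hand away so that the lip alone holds it shut. Do not pinch the flap between your fingers, do not force it, and leave the spice jar and the pepper shaker beside the case, and the teaspoons in it, where they are.

Things in the scene. Friction and masses are not known exactly. Their poses are not given: they have to be found in the camera images.
- case: Brown wooden cutlery case, open at the top, fixed to the table: 140 (x) by 190 (y) mm, side and far walls 45 mm high. Origin: centre of its underside, on the table. Its +x axis points to the end with the flap's hinge, -x to the end with the steel lip; +z up. It stands with the lip end roughly towards the robot, turned by up to about 0.45 rad either way. Two small steel cheeks at the hinge end (y = +-92 mm, x = 30 to 70 mm) rise to 60 mm.
- lip_edge (a point): Middle of the lower edge of the steel retaining lip, at x = -53, z = 54 mm in the case's frame. The lip is a level plate 172 mm wide along y that reaches from the near end (x = -72 mm) inwards to here, 3 mm thick, its underside 54 mm above the table; from here a thin strip turns up to x = -45.5 mm, z = 61 mm as a lead-in. The flap's edge collides with the lip and must go beneath it. Same axes as the case.
- hinge_slot (a point): Middle of the flap's hinge axis when the slide joint is 0: x = 60, y = 0, z = 48.5 mm in the case's frame. The axis runs along the case's y. When the slide joint reads s, the axis is at x = 60 mm - s.
- flap (a joint): Angle of the green flap in rad about its hinge: 0 lying flat on the case, 1.57 upright, 2.2 leaning fully back away from the lip (stop). It starts at 1.6 to 2.05. A spring (0.08 N m/rad about 1.85, with 0.03 N m friction) swings it open again whenever it is let go, unless the lip holds it: held by the lip it reads about 0.05. Near flat it takes about 2 N of downward push at the ridge to keep it down.
- slide (a joint): How far, in m, the flap's hinge has moved in its slots towards the lip (case -x): 0 to 0.024 (stop). It starts at 0 to 0.002, where the flat flap's edge stands 5 to 8 mm clear of the lip's lead-in. Stiff: it takes about 4 N and stays where it is left. At 0.024 the flap's edge is 9 mm beyond the lip's lower edge.
- flap_edge (a point): Middle of the flap's free edge, 98 mm from the hinge axis. The flap is a flat green plate, 174 mm wide along the hinge and 4 mm thick, its mid-plane 1.3 mm below the hinge axis when flat. Site axes turn with the flap: x points from the edge to the hinge, y along the hinge, z out of the flap's outer face (up when flat, away from the lip when upright).
- flap_rib (a point): Middle of the top of the ridge on the flap's outer face, 70 mm from the hinge axis, 7.2 mm above the axis plane. The ridge is 8 mm broad, 150 mm long along the hinge and 6.5 mm higher than the flap's face; the outer face between hinge and ridge is flat. When the flap is flat the ridge top is 56 mm above the table. Axes as flap_edge.
- spice_jar_mid (a point): Glass spice jar with black cap, 41 mm across, 105 mm high, loose, standing beside the case (150 to 185 mm from its middle, to its left or right). Point at its centre, half-way up.
- pepper_mid (a point): Pepper shaker, glass with grey cap, 44 mm across, 90 mm high, loose, on the other side of the case from the spice jar. Point at its centre, half-way up.
- spoon_in_1_mid (a point): Teaspoon 135 mm long lying loose in the case, along its y. Point at its centre.
- spoon_in_2_mid (a point): Second teaspoon 136 mm long lying loose in the case, along its y, nearer the hinge. Point at its centre.

How it is judged:
By the outcome, as a careful person would: the job done as asked, in the order asked, and still so for the second after the job is handed in, with the robot touching nothing.
It also fails if it takes over 48 s, if anything falls off the work surface, if the arm or the gripper's body presses on something with over 40 N, if the wrist force passes 120 N, or if a joint passes its speed limit or range.

## Robot

A 7-joint arm with a two-finger parallel gripper is mounted at the origin on a cart in front of the work surface, level with it; the furniture and walls round the work are solid. World frame = base frame: x ahead of the robot, y to its left, z up, the work surface at z = 0. Lengths are in mm, angles in rad, forces in N, time in s.
With the tool pointing down it reaches from about 400 to 875 mm from the base axis. Payload 6.5 kg.
Tool frame: the origin (TCP) lies on the centre line of the jaws, within the pads' length; the fingertips stand 22 mm ahead of it and the grasp point (between the pads) lies 3 mm ahead of it; z points along the fingers, y is the line along which they close (so a half turn about z gives the same grasp; the last joint's range is limited). The gripper opens to 88 mm and grips with 3 to 60 N. Pads are 18 mm wide; open, the fingers measure 123 mm over their backs; the gripper's body (75 mm by 187 mm) begins 45 mm behind the grasp point.
Start: joints at [-1.23, 0.536, -0.004, 1.538, 0.003, 1.067, -0.071], TCP at [257.181, 596.949, 260.716] pointing down, gripper open.
Joint ranges: [-2.7, 2.7], [-0.37, 2.16], [-1.27, 1.26], [0.24, 2.4], [-1.31, 4.45], [0.19, 1.91], [-2.76, 2.76]. Speed limits (rad/s): [2.39, 2.39, 3.14, 3.14, 3.14, 3.14, 3.14].

## Interface

Orientations are given as a rotation vector (axis times angle).
In Python, from station import env gives the robot as it stands. The module is installed in compiled form; this text tells all that it offers.
- The arm moves only by the shell command python3 -m creep 'ROWS' [FORCE]. ROWS is JSON, one flat list of numbers, 5 for each row, row after row: the opening in per cent of the stroke, from 0 (shut) to 100 (fully open), then the shift along the world's x, y, z in cm, then the turn about the world's z in rad. In form: [grip, tx, ty, tz, yaw, grip, tx, ty, tz, yaw, ...]. A call has 1 to 8 rows; each row shifts and turns the commanded pose from where the row before left it; what a row does not reach is not made up. A row lasts 1/12 s, in which the tool goes at most 41.7 mm and 7.16 degrees, less where a joint would pass 70% of its speed; a pose out of reach is approached as far as the arm can. A call with a gripper value outside its range is refused whole. The fingers move at their own pace and stop on an object; FORCE is the grip in N (left out, the last holds). Time passes only in rows, so rows that do not move let the fingers close. It gives the time, the measured TCP pose, the force, the opening and the grip force at its end, in the units of the state.
- env.read_state(): the state, without advancing time (a new reading comes with each control period).
- env.capture(name): name is "scene" or "top" or "wrist"; returns (picture, depth): 420x560x3 uint8, red, green, blue; 420x560 float32, mm along the optical axis (not along the pixel's ray), 0 where there is no reading.
- env.camera_model(name): a dict with "fx", "fy", "cx", "cy" (pixels), "camera_from_world" (4x4, takes a point from world to camera coordinates). Camera axes: x right, y down, z forward; pixel columns grow to the right and rows downward; lengths in mm; the calibration is good to about 2 mm. A picture is of the moment at which its call begins: read the wrist's pose just before it. camera_model takes no time and is no camera call; for the wrist camera it gives the pose at the moment of the call.
- env.close_job(): hands the job in; it is judged then, once.
The state is a dict: "time_s": time; "joints": joint angles; "joint_velocities": joint speeds; "effort": joint torques, N m; "tool_pos": TCP position; "eef_rot": TCP orientation; "ft_force": force on the tool from outside, world axes, zero at the start; "wrist_torque": the same for the moment, N m; "gripper_width": finger opening in mm; "gripper_force": force on a finger pad.
Only numpy, scipy, OpenCV 4.12 (cv2) and the standard library are available. Lean on these libraries where they do the work, as an engineer would, in place of code of your own. Each camera call takes 0.05 s, during which the arm holds its last target. There are 200 camera calls.

## Working session

There is one attempt and no reset: what is moved stays moved. The work goes in short steps, Python scripts to look and compute and a shell command to move; the robot and the scene stay as the last step left them, time stands still between calls to the robot, and variables do not carry over. Pictures are saved under pics/ and viewed, at most 10 in all, crops included, and the job is handed in when it is done.

```bash
mkdir -p pics; cat > h.py <<'E'
import numpy as np,cv2
from station import env
def pts(name):
    m=env.camera_model(name); im,d=env.capture(name)
    v,u=np.mgrid[:420,:560]
    P=np.stack([(u-m['cx'])/m['fx']*d,(v-m['cy'])/m['fy']*d,d,np.ones_like(d)],-1)
    W=P@np.linalg.inv(np.array(m['camera_from_world'])).T
    return im,d,W[...,:3]
E
python3 - <<'E'
from h import *
out=[]
for n in('scene','top'):
    im,d,W=pts(n); out.append(im[...,::-1]); np.savez(f'{n}.npz',im=im,d=d,W=W)
    hsv=cv2.cvtColor(im,cv2.COLOR_RGB2HSV)
    g=(hsv[...,0]>40)&(hsv[...,0]<85)&(hsv[...,1]>80)&(d>0)
    print(n,g.sum(),np.linalg.inv(np.array(env.camera_model(n)['camera_from_world']))[:3,3])
    if g.sum(): print(np.percentile(W[g],[1,50,99],axis=0).round())
cv2.imwrite('pics/a.png',cv2.resize(np.vstack(out),(560*5//7,600)))
cv2.imwrite('pics/a1.png',out[0]);cv2.imwrite('pics/a2.png',out[1])
s=env.read_state();print(s['time_s'],s['tool_pos'],s['eef_rot'],s['gripper_width'],s['ft_force'])
E
```

```text
scene 2109 [ 214.1052517  -400.80602337  728.36212499]
[[   5.   -8. -264.]
 [ 607.  164.  102.]
 [ 617.  488.  149.]]
top 1002 [ 308.33994731   76.67746375 1189.69560908]
[[ 597. -376.   -0.]
 [ 606.  168.  109.]
 [ 912.  253.  148.]]
0.1 [257.0205675  596.46222645 259.92214318] [-6.34461529e-01 -3.07667579e+00  2.44332048e-03] 88.36066227136224 [ 0.10050146 -0.24437183  0.94637105]
```

View pics/a1.png

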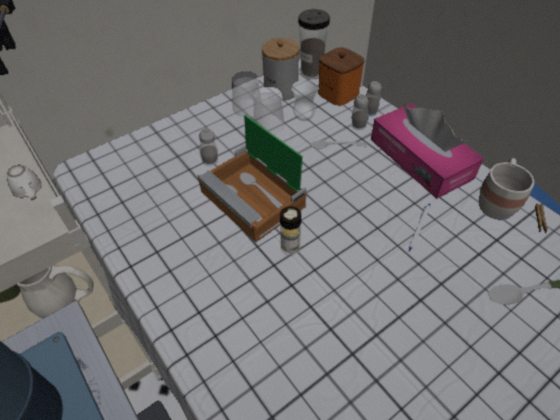

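View pics/a2.png

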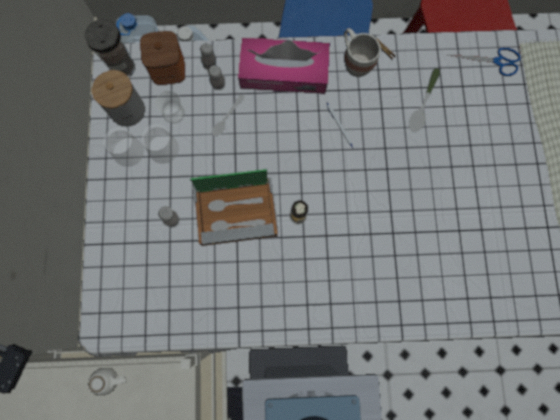

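The scene view shows the case near (253,192) with the flap up behind it, the jar at (290,228) and the pepper shaker at (208,146). In the top view the flap is at (230,181), the lip at (237,233), the jar at (299,210) and the pepper shaker at (167,215). Glasses stand behind to the left, at (157,142).

```bash
python3 - <<'E'
import numpy as np,cv2
for n in('scene','top'):
    z=np.load(n+'.npz');im,d,W=z['im'],z['d'],z['W']
    hsv=cv2.cvtColor(im,cv2.COLOR_RGB2HSV)
    g=((hsv[...,0]>40)&(hsv[...,0]<85)&(hsv[...,1]>80)).astype(np.uint8)
    k,l,st,_=cv2.connectedComponentsWithStats(g)
    i=1+np.argmax([s[4] if s[0]+s[2]>150 and s[1]>50 and s[0]<320 else 0 for s in st[1:]])
    g=cv2.erode((l==i).astype(np.uint8),np.ones((3,3)))>0
    P=W[g&(d>0)];c=np.median(P,0);P=P[np.linalg.norm(P-c,axis=1)<130];c=P.mean(0)
    for _ in range(3):
        nn=np.linalg.svd(P-c,full_matrices=False)[2][2]; r=(P-c)@nn; P=P[abs(r)<6];c=P.mean(0)
    nn*=np.sign(nn[0])
    yaw=np.arctan2(nn[1],nn[0]); print(n,len(P),'c',c.round(1),'n',nn.round(3),'yaw',yaw.round(3),'angle',np.arctan2(nn[0]/np.cos(yaw),nn[2]).round(3))
    a=np.array([np.cos(yaw),np.sin(yaw)]);b=np.array([-a[1],a[0]])
    print(' along x',np.percentile(P[:,:2]@a,[1,99]).round(1),' y',np.percentile(P[:,:2]@b,[1,50,99]).round(1),'z',np.percentile(P[:,2],[1,99]).round(1))
    # whole-case points: brown
    br=(hsv[...,0]<18)&(hsv[...,1]>110)&(d>0)&(np.hypot(W[...,0]-c[0]+50,W[...,1]-c[1])<140)&(W[...,2]>35)&(W[...,2]<55)
    Q=W[br][:,:2]; print(' brown',len(Q),cv2.minAreaRect(Q.astype(np.float32)),Q.mean(0).round(1))
    # tall things near
    hi=(d>0)&(W[...,2]>65)&(np.hypot(W[...,0]-c[0]+40,W[...,1]-c[1])<260)&(l!=i)
    k2,l2,s2,_=cv2.connectedComponentsWithStats(hi.astype(np.uint8))
    for j in range(1,k2):
        if s2[j,4]>8:
            Q=W[l2==j];print('  obj',s2[j],Q.mean(0).round(),np.percentile(Q,[2,98],axis=0).round().tolist())
E
```

```text
scene 1765 c [606.6 164.1 102.4] n [ 0.995  0.088 -0.044] yaw 0.088 angle 1.614
 along x [615.7 621.7]  y [ 32.4 108.6 194.3] z [ 53.1 144.3]
 brown 531 ((544.1288452148438, 161.67745971679688), (134.34872436523438, 189.30865478515625), 5.609379768371582) [540.3 138.6]
  obj [254  90  29  23 557] [717. 336.  84.] [[691.0, 314.0, 66.0], [751.0, 371.0, 93.0]]
  obj [258 123  10   8  11] [608. 198. 148.] [[606.0, 184.0, 146.0], [610.0, 213.0, 150.0]]
  obj [199 128  16  17 210] [537. 318.  81.] [[524.0, 308.0, 66.0], [554.0, 335.0, 92.0]]
  obj [269 131  34  27  41] [614. 128. 148.] [[609.0, 84.0, 145.0], [619.0, 177.0, 149.0]]
  obj [301 159   2  12  12] [617.  84. 125.] [[616.0, 83.0, 111.0], [618.0, 85.0, 138.0]]
  obj [300 172   2  15  16] [615.  83.  86.] [[613.0, 82.0, 67.0], [617.0, 85.0, 103.0]]
  obj [280 206  22  31 596] [529.   5.  95.] [[514.0, -9.0, 67.0], [550.0, 27.0, 109.0]]
top 706 c [605.5 172.5 111.6] n [ 0.995  0.09  -0.048] yaw 0.09 angle 1.619
 along x [615.5 621.5]  y [ 36.4 118.8 193. ] z [ 63.5 148.2]
 brown 203 ((541.9609375, 164.49703979492188), (118.32548522949219, 183.41799926757812), 4.351268768310547) [542.6 177.4]
  obj [142 124  31  31 642] [718. 344.  87.] [[690.0, 316.0, 67.0], [752.0, 377.0, 94.0]]
  obj [266 169   2  13  24] [614.  85. 112.] [[611.0, 84.0, 70.0], [617.0, 87.0, 146.0]]
  obj [190 179   9  12  16] [598. 254. 107.] [[595.0, 251.0, 67.0], [601.0, 256.0, 148.0]]
  obj [291 200  18  21 291] [530.  12. 101.] [[514.0, -7.0, 68.0], [551.0, 31.0, 109.0]]
  obj [159 207  16  15 182] [537. 323.  84.] [[523.0, 308.0, 67.0], [553.0, 339.0, 92.0]]
```

```bash
R=1.6,-1.77,0,0.0207; 
python3 -m creep '[0,2.2,-2.2,0,0.062, 0,2.2,-2.2,0,0.062, 0,2.2,-2.2,0,0.062, 0,2.2,-2.2,0,0.062, 0,2.2,-2.2,0,0.062, 0,2.2,-2.2,0,0.062, 0,2.2,-2.2,0,0.062, 0,2.2,-2.2,0,0.062]' 10
python3 -m creep '[0,2.2,-2.2,0,0, 0,2.2,-2.2,0,0, 0,2.2,-2.2,0,0, 0,2.2,-2.2,0,0, 0,2.2,-2.2,0,0, 0,2.2,-2.2,0,0, 0,2.2,-2.2,0,0, 0,2.2,-2.2,0,0]'
```

```text
time_s: 0.77
tool_pos: [433.9, 419.5, 260.4]
eef_rot: [0.145, -3.138, 0.001]
ft_force: [-0.1, 0.0, 0.1]
gripper_width: 36.7
gripper_force: 0.0
time_s: 1.43
tool_pos: [609.9, 243.6, 260.3]
eef_rot: [0.14, -3.138, 0.001]
ft_force: [1.3, 1.2, -0.8]
gripper_width: 0.4
gripper_force: 0.0
```

```bash

python3 -m creep '[0,0.9,-2.4,0,0, 0,0.9,-2.4,0,0, 0,1.0,-2.4,0,0, 0,0,0,-2.6,0, 0,0,0,-2.6,0, 0,0,0,-2.6,0, 0,0,0,-2.6,0, 0,0,0,-2.6,0]'
python3 - <<'E'
from h import *
im,_=env.capture('scene');im=im[100:270,180:340,::-1]
cv2.imwrite('pics/b.png',cv2.resize(im,None,fx=3.5,fy=3.5))
s=env.read_state();print(s['tool_pos'],s['ft_force'])
E
```

```text
time_s: 2.1
tool_pos: [636.8, 172.8, 129.2]
eef_rot: [0.14, -3.138, 0.0]
ft_force: [0.3, 0.2, 0.2]
gripper_width: 0.4
gripper_force: 0.0
[633.52220771 171.91517713 123.62847098] [-1.87717377  0.36285311 -3.9057901 ]
```

View pics/b.png

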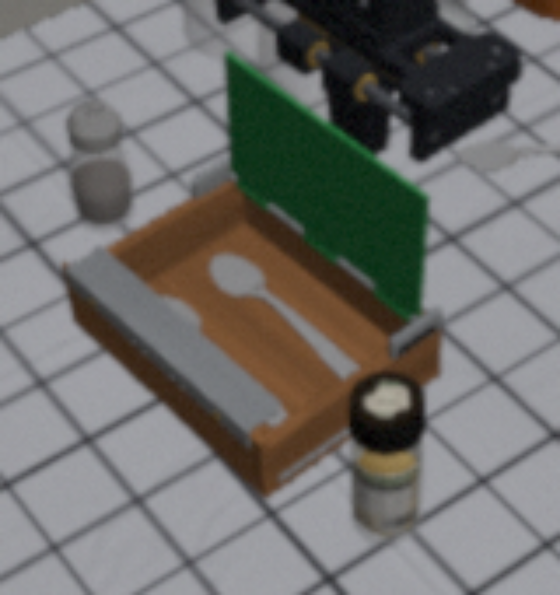

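```bash

python3 -m creep '[0,-0.58,-0.05,0,0, 0,-0.58,-0.05,0,0, 0,-0.58,-0.05,0,0, 0,-0.58,-0.05,0,0, 0,-0.58,-0.05,0,0, 0,-0.58,-0.05,0,0, 0,-0.58,-0.05,-0.1,0, 0,-0.58,-0.05,-0.1,0]'
python3 -m creep '[0,0,0,0,0]'
```

```text
time_s: 2.82
tool_pos: [590.6, 169.0, 129.1]
eef_rot: [-0.14, 3.137, 0.001]
ft_force: [2.7, 0.2, -1.9]
gripper_width: 0.6
gripper_force: 1.0
time_s: 2.9
tool_pos: [589.4, 168.9, 128.6]
eef_rot: [0.141, -3.137, 0.0]
ft_force: [0.4, -1.5, -0.5]
gripper_width: 0.7
gripper_force: 0.1
```

```bash

python3 -m creep '[0,-0.27,-0.02,-0.66,0, 0,-0.6,-0.05,-0.45,0, 0,-0.6,-0.05,-0.5,0, 0,-0.5,-0.05,-0.6,0, 0,-0.47,-0.04,-0.65,0, 0,-0.33,-0.03,-0.7,0, 0,0,0,0,0]'
python3 - <<'E'
from h import *
im,_=env.capture('scene');im=im[100:270,180:340,::-1]
cv2.imwrite('pics/c.png',cv2.resize(im,None,fx=3.5,fy=3.5))
s=env.read_state();print(s['tool_pos'],s['ft_force'])
E
```

```text
time_s: 3.48
tool_pos: [561.4, 166.3, 91.5]
eef_rot: [0.141, -3.136, 0.001]
ft_force: [0.4, -0.5, 0.5]
gripper_width: 0.9
gripper_force: 0.5
[561.85422115 166.37826973  92.09849787] [-0.44711651  0.39446062  1.51207787]
```

View pics/c.png

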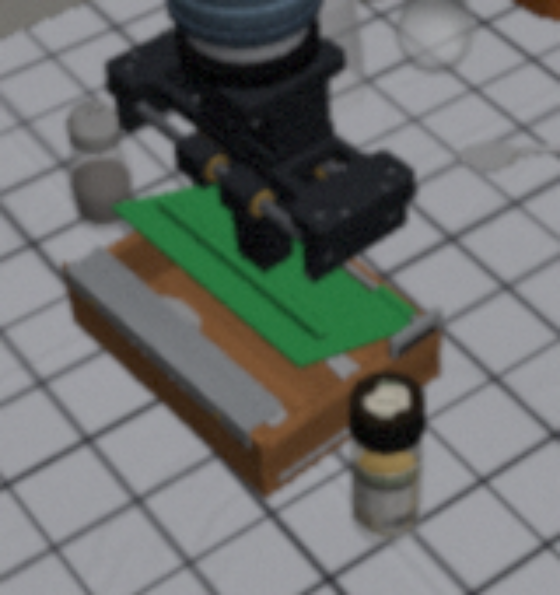

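The flap is about 25° from flat. The fingertips at (260,260) are on its face, behind the ridge at (240,275).

```bash

python3 -m creep '[0,-0.25,-0.02,-0.6,0, 0,-0.15,-0.01,-0.6,0, 0,-0.05,0,-0.5,0, 0,0,0,-0.2,0, 0,0,0,0,0, 0,0,0,0,0]'
```

```text
time_s: 4.03
tool_pos: [558.3, 166.2, 73.8]
eef_rot: [0.14, -3.138, 0.0]
ft_force: [0.8, -1.1, 1.9]
gripper_width: 0.5
gripper_force: 0.8
```

```bash

python3 -m creep '[0,0,0,-0.1,0, 0,0,0,-0.1,0, 0,0,0,0,0]'
python3 -m creep '[0,0,0,-0.1,0, 0,0,0,0,0, 0,0,0,0,0]'
```

```text
time_s: 4.28
tool_pos: [558.3, 166.2, 72.0]
eef_rot: [0.14, -3.138, 0.0]
ft_force: [-1.2, -0.6, 1.7]
gripper_width: 0.7
gripper_force: 0.9
time_s: 4.53
tool_pos: [558.3, 166.2, 71.5]
eef_rot: [0.14, -3.138, 0.0]
ft_force: [-2.9, -1.0, 6.3]
gripper_width: 0.5
gripper_force: 3.5
```

```bash

python3 -m creep '[0,-0.2,-0.02,0,0, 0,-0.2,-0.02,0,0, 0,-0.2,-0.02,0,0, 0,0,0,0,0]'
python3 -m creep '[0,-0.2,-0.02,0,0, 0,-0.2,-0.02,0,0, 0,0,0,0,0]'
```

```text
time_s: 4.87
tool_pos: [553.1, 165.9, 71.5]
eef_rot: [-0.14, 3.137, 0.001]
ft_force: [1.9, 0.3, 3.8]
gripper_width: 0.5
gripper_force: 2.2
time_s: 5.12
tool_pos: [549.0, 165.5, 71.5]
eef_rot: [-0.14, 3.137, 0.001]
ft_force: [3.5, 1.3, 5.5]
gripper_width: 0.6
gripper_force: 3.4
```

```bash

python3 -m creep '[0,-0.2,-0.02,0,0, 0,-0.2,-0.02,0,0, 0,0,0,0,0]'
python3 -m creep '[0,-0.15,-0.01,0,0, 0,-0.15,-0.01,0,0, 0,0,0,0,0]'
python3 - <<'E'
from h import *
im,_=env.capture('scene');im=im[120:270,180:340,::-1]
cv2.imwrite('pics/d.png',cv2.resize(im,None,fx=4,fy=4))
s=env.read_state();print(s['tool_pos'],s['ft_force'])
E
```

```text
time_s: 5.37
tool_pos: [544.7, 165.1, 71.4]
eef_rot: [-0.14, 3.138, 0.001]
ft_force: [2.8, 0.6, 6.7]
gripper_width: 0.3
gripper_force: 4.0
time_s: 5.62
tool_pos: [541.8, 164.8, 71.4]
eef_rot: [-0.14, 3.138, 0.0]
ft_force: [3.6, 0.5, 5.9]
gripper_width: 0.4
gripper_force: 4.0
[541.7823559  164.82582551  71.44962502] [2.94261279 0.82711388 6.02585129]
```

View pics/d.png

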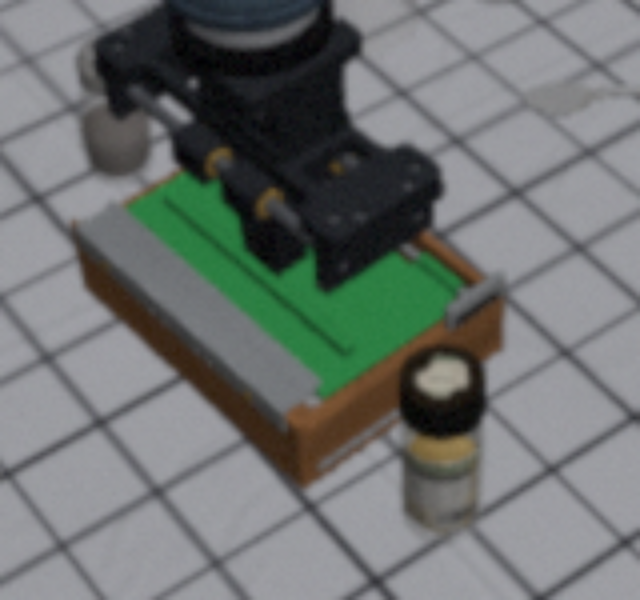

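The flap lies flat, with its free edge at (225,290) close to the lip and the fingers just behind the ridge. I'll keep pushing.

```bash

python3 -m creep '[0,-0.15,-0.01,0,0, 0,-0.15,-0.01,0,0, 0,-0.15,-0.01,0,0, 0,0,0,0,0]'
python3 -m creep '[0,-0.15,-0.01,0,0, 0,-0.15,-0.01,0,0, 0,0,0,0,0]'
python3 -m creep '[0,-0.15,-0.01,0,0, 0,-0.15,-0.01,0,0, 0,0,0,0,0]'
```

```text
time_s: 6.0
tool_pos: [537.3, 164.4, 71.4]
eef_rot: [-0.14, 3.138, 0.0]
ft_force: [3.2, 0.0, 6.0]
gripper_width: 0.3
gripper_force: 4.0
time_s: 6.25
tool_pos: [534.3, 164.2, 71.4]
eef_rot: [-0.14, 3.138, 0.0]
ft_force: [3.3, 0.1, 7.1]
gripper_width: 0.8
gripper_force: 4.1
time_s: 6.5
tool_pos: [531.3, 163.9, 71.4]
eef_rot: [-0.14, 3.138, 0.0]
ft_force: [3.5, 0.0, 6.7]
gripper_width: 0.4
gripper_force: 4.1
```

```bash

python3 -m creep '[0,-0.15,-0.01,0,0, 0,-0.15,-0.01,0,0, 0,0,0,0,0]'
python3 -m creep '[0,-0.15,-0.01,0,0, 0,0,0,0,0]'
python3 - <<'E'
from h import *
im,_=env.capture('scene');im=im[120:270,180:340,::-1]
cv2.imwrite('pics/e.png',cv2.resize(im,None,fx=4,fy=4))
s=env.read_state();print(s['tool_pos'],s['ft_force'])
E
```

```text
time_s: 6.75
tool_pos: [528.3, 163.6, 71.4]
eef_rot: [-0.14, 3.138, 0.0]
ft_force: [2.7, 0.0, 6.7]
gripper_width: 0.6
gripper_force: 4.1
time_s: 6.92
tool_pos: [527.0, 163.5, 71.4]
eef_rot: [-0.14, 3.137, 0.0]
ft_force: [4.9, 0.1, 6.4]
gripper_width: 0.0
gripper_force: 4.1
[527.01084916 163.54816292  71.4251254 ] [3.7178479  0.74275416 6.10369476]
```

View pics/e.png

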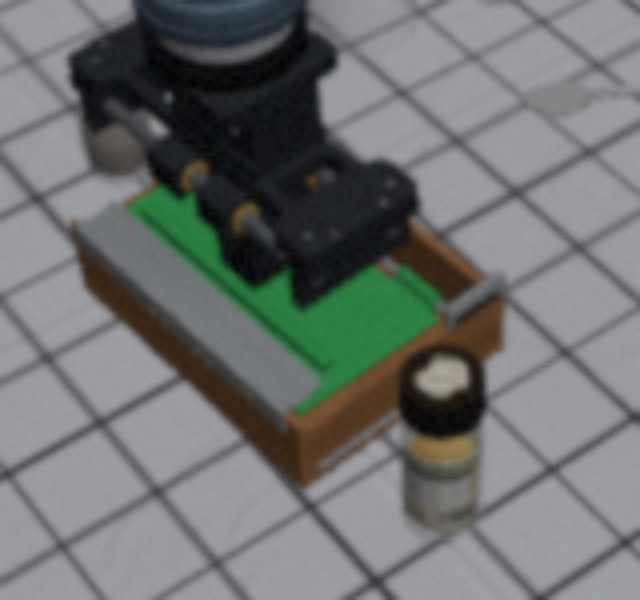

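The flap is going under the lip: its ridge at (230,290) is now close to the lip edge, and there is a gap at the hinge end. I'll ease it on to the slide stop.

```bash

python3 -m creep '[0,-0.1,-0.01,0,0, 0,-0.1,-0.01,0,0, 0,0,0,0,0]'
python3 -m creep '[0,-0.1,-0.01,0,0, 0,0,0,0,0]'
```

```text
time_s: 7.22
tool_pos: [526.8, 163.5, 71.6]
eef_rot: [-0.139, 3.134, 0.001]
ft_force: [8.5, 1.8, 1.8]
gripper_width: 0.3
gripper_force: 4.6
time_s: 7.38
tool_pos: [526.7, 163.5, 71.9]
eef_rot: [-0.139, 3.132, 0.002]
ft_force: [11.5, 0.4, 0.5]
gripper_width: 0.2
gripper_force: 5.3
```

The force jump shows the stop has been reached. Next I ease off and lift away.

```bash

python3 -m creep '[0,0.2,0.02,0,0, 0,0.2,0.02,0.05,0, 0,0,0,0.2,0, 0,0,0,0.4,0, 0,0,0,0.8,0, 0,0,0,1.5,0, 0,0,0,2.5,0, 0,0,0,2.5,0]'
python3 -m creep '[0,0.8,0,2.5,0, 0,2,0,2.5,0, 0,3,0,2.5,0, 0,3,0,2,0, 0,3,0,0,0, 0,3,0,0,0, 0,0,0,0,0, 0,0,0,0,0]'
python3 - <<'E'
from h import *
im,d,W=pts('scene');cv2.imwrite('pics/f.png',cv2.resize(im[120:270,180:340,::-1],None,fx=4,fy=4))
hsv=cv2.cvtColor(im,cv2.COLOR_RGB2HSV)
c=np.array([547,163.4]);a=np.array([.996,.09]);b=np.array([-.09,.996])
g=(hsv[...,0]>40)&(hsv[...,0]<85)&(hsv[...,1]>80)&(np.hypot(*(np.moveaxis(W[...,:2]-c,-1,0)))<140)&(d>0)
X=(W[g][:,:2]-c)@a;Z=W[g][:,2];print(g.sum(),np.percentile(X,[2,98]),np.polyfit(X,Z,1),np.percentile(Z,[2,50,98]))
print(env.read_state()['ft_force'])
E
```

```text
time_s: 8.05
tool_pos: [524.6, 163.1, 150.2]
eef_rot: [0.14, -3.132, 0.003]
ft_force: [0.1, 0.8, 0.3]
gripper_width: 0.7
gripper_force: 0.0
time_s: 8.72
tool_pos: [674.3, 163.2, 243.9]
eef_rot: [0.139, -3.134, 0.001]
ft_force: [-0.3, 0.2, 0.5]
gripper_width: 0.6
gripper_force: 0.0
2351 [-41.96500519 105.84567405] [ 1.17233479 65.36165053] [ 49.57597903  53.12586287 339.18922249]
[-0.00426339 -0.65041067 -0.72950162]
```

View pics/f.png

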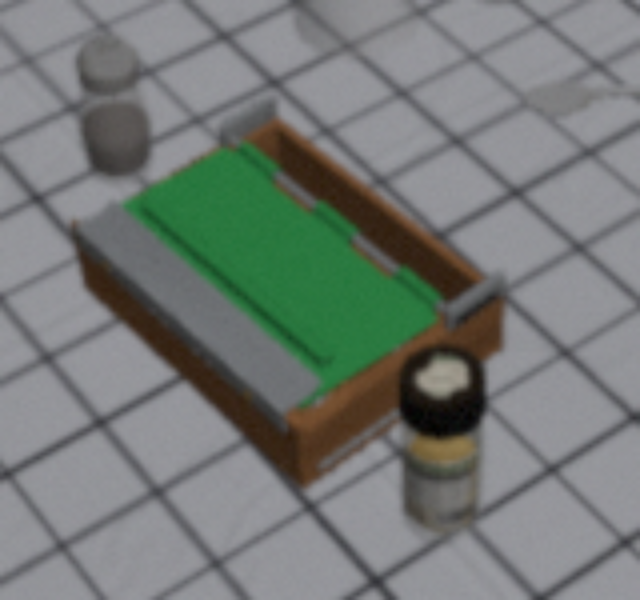

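The flap is shut and held under the lip: its near edge at (220,290) runs beneath the steel. The jar at (440,440) and the pepper shaker at (115,105) stand where they were, and the hand is clear.

```bash
python3 -c "
from station import env
print(env.close_job())"
```

```text
the job is handed in; nothing more can be done
None
```

The case is shut: the flap was pushed to the slide stop and the lip alone holds its edge, the hand is clear, the jar and pepper shaker stand where they were, and the spoons, now out of sight under the flap, were not touched; the job is handed in at about 9 s.

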